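# Unbolt the sagging gate of the carton's bay and hold it ajar

## Robot

A 6-joint arm with a two-finger parallel gripper is mounted at the origin on the work surface. World frame = base frame: x ahead of the robot, y to its left, z up, the work surface at z = 0. Lengths are in m, angles in rad, forces in N, time in s.
With the tool pointing down it reaches from about 0.4 to 0.825 m from the base axis. Payload 7 kg.
Tool frame: the origin (TCP) lies midway between the tips of the shut fingers; the grasp point (between the pads) lies hold_point_z behind it (hold_point_z is the distance from the TCP to the grasp point, in m); z points along the fingers, y is the line along which they close (so a half turn about z gives the same grasp; the last joint's range is limited). The gripper opens to 88 mm and grips with 3 to 60 N. Pads are 19 mm wide; open, the fingers measure 130 mm over their backs; the gripper's body (78 mm by 193 mm) begins 47 mm behind the grasp point.
Start: joints at [-0.948, 0.359, 0.012, 0, -1.224, -0.288], TCP at [0.222, -0.638, 0.205] pointing down, gripper open.
Joint ranges: [-3.07, 3.07], [-1.43, 2.12], [-1.02, 1.25], [-3.03, 1.67], [-3.05, -0], [-3.03, 3.03]. Speed limits (rad/s): [2.39, 2.39, 3.01, 3.14, 3.14, 3.14].

## Interface

Orientations are given as [roll, pitch, yaw] about the fixed x, y, z axes, in that order (R = Rz(yaw) Ry(pitch) Rx(roll)).
In Python, from station import * gives the robot as it stands.
- The arm moves only by the tool apply_moves, never from a script. Its argument "steps" is a list of rows, each an object with "translation": the shift along the world's x, y, z scaled (see below), a list of three; "rotation": the turn, a rotation vector about the world's x, y, z scaled (see below), a list of three. A call has exactly 10 rows; each row is the pose to reach, as a shift and turn from the pose commanded when the call began; what a row does not reach only later rows make up. The controller multiplies each number of a shift by 250 mm and each number of a turn by 30 degrees. A row lasts 1/12 s, in which the tool goes at most 41.7 mm and 7.16 degrees, less where a joint would pass 70% of its speed; a pose out of reach is approached as far as the arm can. A call with a number of a shift or a turn outside -1 to 1 is refused whole. A call with a gripper value outside its range is refused whole. "jaw" is the closure, from -1 (fully open) to 1 (shut), so that 0 is half open, set as the call begins (left out, the last holds). The fingers move at their own pace and stop on an object; "newtons" is the grip in N (left out, the last holds). Time passes only in rows, so rows that repeat a pose let the fingers close, or fill a call up. It gives the time, the measured TCP pose, the force, the opening and the grip force at its end, in the units of the state.
- get_state(): the state, without advancing time (a new reading comes with each control period).
- grab_frame(name): name is "side" or "top" or "wrist"; returns the picture (420x560x3 uint8, blue, green, red); there is no depth.
- camera_model(name): a dict with "fx", "fy", "cx", "cy" (pixels), "xyz" and "rotation" of the camera in the world. Camera axes: x right, y down, z forward; pixel columns grow to the right and rows downward; lengths in m; the calibration is good to about 2 mm. A picture is of the moment at which its call begins: read the wrist's pose just before it. camera_model takes no time and is no camera call; for the wrist camera it gives the pose at the moment of the call.
- job_done(): hands the job in; it is judged then, once.
The state is a dict: "t": time; "q": joint angles; "qd": joint speeds; "joint_efforts": joint torques, N m; "eef_pos": TCP position; "ee_rot": TCP orientation; "force": force on the tool from outside, world axes, zero at the start; "moment": the same for the moment, N m; "width": finger opening in m; "gripper_force": force on a finger pad.
Only numpy, scipy, OpenCV 4.12 (cv2) and the standard library are available. Lean on these libraries where they do the work, as an engineer would, in place of code of your own. Each camera call takes 0.05 s, during which the arm holds its last target. There are 200 camera calls.

## Task

One bay of the lock-up cage holds the closed carton: unbolt that bay's gate, lifting the sagging bolt by its knob over the bent lip of its keeper as you draw it back towards the hinge. Then swing the gate out towards you to about 25 degrees and finish holding it still there against its closing spring, without letting go. Leave the other bay bolted and do not disturb the carton or anything else on the bench.

Things in the scene. Friction and masses are not known exactly. Their poses are not given: they have to be found in the camera images.
- cage: Blue steel two-bay cage without a roof, 240 x 430 x 165 mm, fixed. Origin under its middle; x points from the gates to the back, y to the left bay (robot's left), z up. The gates stand 110 mm before the origin (-x), hinged at the outer ends; both bolts shoot towards the middle post, which carries two open-topped keepers side by side. Partition at y = 0.
- carton_mid (a point): Middle of the closed cardboard carton, 100 x 110 x 90 mm, standing in one of the two bays: on the cage's +y side in the left bay, on its -y side in the right bay.
- knob_left (a point): Middle of the left bolt's knob grip: an upright steel cylinder 18 mm across and 32 mm tall, on a 10 mm stem above the rod; 231 mm above the bench while the bolt sags. It stands over the gate's plane, 128 mm from the hinge line with the bolt shot, and moves with bolt and gate. Guide staples 27 and 58 mm from it along the gate end 20 mm below this point.
- hinge_left (a point): Point on the vertical hinge line of the left gate, at its outer end (outer post of the cage), 187 mm above the bench. The level line from the knob to this point is the direction in which the bolt is drawn (gate shut), and the arc of the gate has its centre here.
- bolt_left (a joint): Steel barrel bolt on top of the left gate: its value is how far (m) it has been drawn towards its gate's hinge, 0 fully shot to 0.045 fully drawn; starts at 0 to 0.003. Above about 0.022 its nose has left the keeper and the gate is free. About 1.5 N of friction, no spring.
- lift_left (a joint): How far (m) the left bolt is raised in its slotted guides, 0 to 0.014; it sags to 0 by its weight (about 2 N). A tooth under its nose then hangs 9 mm deep behind the bent-up lip of the keeper on the middle post: raise it 10 to 13 mm and keep it up until it is drawn past 20 mm.
- gate_left (a joint): Angle (rad) of the left gate, 0 shut, growing to 1.3 as it swings out on the robot's side. The shot bolt blocks it. A spring hinge shuts it: 0.28 N m at 0, 0.64 N m at 0.44 rad. Gate 155 mm wide, 14 mm thick, from 50 to 165 mm above the bench; its free stile (22 mm wide) is next to the middle post.
- knob_right (a point): Middle of the right bolt's knob grip: an upright steel cylinder 18 mm across and 32 mm tall, on a 10 mm stem above the rod; 231 mm above the bench while the bolt sags. It stands over the gate's plane, 128 mm from the hinge line with the bolt shot, and moves with bolt and gate. Guide staples 27 and 58 mm from it along the gate end 20 mm below this point.
- hinge_right (a point): Point on the vertical hinge line of the right gate, at its outer end (outer post of the cage), 187 mm above the bench. The level line from the knob to this point is the direction in which the bolt is drawn (gate shut), and the arc of the gate has its centre here.
- bolt_right (a joint): Steel barrel bolt on top of the right gate: its value is how far (m) it has been drawn towards its gate's hinge, 0 fully shot to 0.045 fully drawn; starts at 0 to 0.003. Above about 0.022 its nose has left the keeper and the gate is free. About 1.5 N of friction, no spring.
- lift_right (a joint): How far (m) the right bolt is raised in its slotted guides, 0 to 0.014; it sags to 0 by its weight (about 2 N). A tooth under its nose then hangs 9 mm deep behind the bent-up lip of the keeper on the middle post: raise it 10 to 13 mm and keep it up until it is drawn past 20 mm.
- gate_right (a joint): Angle (rad) of the right gate, 0 shut, growing to 1.3 as it swings out on the robot's side. The shot bolt blocks it. A spring hinge shuts it: 0.28 N m at 0, 0.64 N m at 0.44 rad. Gate 155 mm wide, 14 mm thick, from 50 to 165 mm above the bench; its free stile (22 mm wide) is next to the middle post.
- bin: Low open black parts bin with four compartments, 110 x 100 x 50 mm, standing in the bay without the carton. Origin under its middle.
- screwdriver: Screwdriver lying on the bench before the cage, low enough for the gates to pass over. Leave alone.
- wrench: Flat wrench lying on the bench before the cage, low enough for the gates to pass over. Leave alone.
- mug: White mug, 90 mm tall, right side of the bench. Origin under its middle. Leave alone.
- bottle: Closed white bottle, 170 mm tall, right side of the bench. Origin under its middle. Leave alone.
- spool: Black empty spool lying flat, 90 mm across, 40 mm tall, left side of the bench. Leave alone.
- drill: Yellow cordless drill standing on its battery, 190 mm tall, left side of the bench. Origin under its middle. Leave alone.
Mind the look-alikes: they are no part of the job. What is shaped like the part that bears carton_mid but purple or yellow is not meant.

How it is judged:
On the way, in this order (a step that is already met when the one before it is completed fails the run):
1. the bolt of the carton's bay is drawn clear of its keeper while its gate is still nearly shut (((y of carton_mid in the frame of cage above 0 m and value of joint bolt_left above 0.022 m and value of joint gate_left below 0.15 rad) or (y of carton_mid in the frame of cage below 0 m and value of joint bolt_right above 0.022 m and value of joint gate_right below 0.15 rad))), for 0.1 s.
2. the gate of the carton's bay is swung ajar (((y of carton_mid in the frame of cage above 0 m and value of joint gate_left above 0.25 rad) or (y of carton_mid in the frame of cage below 0 m and value of joint gate_right above 0.25 rad))), for 0.2 s.
At the end, for the whole second after the job is handed in: The gate of the bay with the carton stands still (under 0.05 rad/s) at 0.28 to 0.6 rad (16 to 34 degrees), held there by the fingers touching it or its bolt with more than 1 N against the spring; the other gate is shut (under 0.04 rad) and its bolt shot (drawn less than 0.01 m) (((y of carton_mid in the frame of cage above 0 m and value of joint gate_left between 0.28 and 0.6 rad and velocity of joint gate_left between -0.05 and 0.05 rad/s and contact force between the fingers and gate_left above 1 N and value of joint gate_right below 0.04 rad and value of joint bolt_right below 0.01 m) or (y of carton_mid in the frame of cage below 0 m and value of joint gate_right between 0.28 and 0.6 rad and velocity of joint gate_right between -0.05 and 0.05 rad/s and contact force between the fingers and gate_right above 1 N and value of joint gate_left below 0.04 rad and value of joint bolt_left below 0.01 m))); the arm keeps its last pose, push and grip.
It fails at once if the other bay's bolt is drawn by more than 10 mm or its gate opened ((y of carton_mid in the frame of cage above 0 m and (value of joint bolt_right above 0.01 m or value of joint gate_right above 0.04 rad)) or (y of carton_mid in the frame of cage below 0 m and (value of joint bolt_left above 0.01 m or value of joint gate_left above 0.04 rad))).
It fails at once if the carton, the bin or another thing on the bench is shifted by more than 25 mm (distance of any of carton_mid, bin, screwdriver, wrench, mug, bottle, spool, drill from where it was at the start of the episode above 0.025 m).
It also fails if it takes over 32 s, if anything falls off the work surface, if the arm or the gripper's body presses on something with over 40 N, if the wrist force passes 120 N, or if a joint passes its speed limit or range.

## Working session

There is one attempt and no reset: what is moved stays moved. The work goes in short steps, Python scripts to look and compute and a tool call to move; the robot and the scene stay as the last step left them, time stands still between calls to the robot, and variables do not carry over. Pictures are saved under pics/ and viewed, at most 10 in all, crops included, and the job is handed in when it is done.

Besides the shell and the picture viewer there is one more tool, called after "Request:" as a command line: name --argument value ..., lists and objects as JSON in quotes. apply_moves: Moves the arm, as the interface text tells. Shifts and turns lie within -1 to 1; 1 stands for 250 mm of shift or 30 degrees of turn. Its arguments: {"type":"object","properties":{"steps":{"type":"array"},"jaw":{"type":"number"},"newtons":{"type":"number"}},"required":["steps"]}

```bash
mkdir -p pics; python3 - <<'E'
from station import *
import cv2
for n in ("side","top"):
    cv2.imwrite(f"pics/{n}0.png",grab_frame(n)); c=camera_model(n); print(n,c)
s=get_state(); print(s)
try: print(hold_point_z)
except Exception as e: print(e)
E
ls
```

```text
side {'fx': 469.1413950492323, 'fy': 469.1413950492323, 'cx': 271.73926315588034, 'cy': 218.5273705133067, 'xyz': array([0.31453986, 0.81325558, 1.11919515]), 'rotation': array([-2.42344948,  0.00580135, -2.92517971])}
top {'fx': 390.4709578427812, 'fy': 390.4709578427812, 'cx': 288.86394123394416, 'cy': 205.90877797206713, 'xyz': array([ 0.29285409, -0.00971411,  1.38591424]), 'rotation': array([-2.97158959,  0.00609946, -1.5469467 ])}
{'t': 0.1, 'q': array([-9.47899030e-01,  3.59302075e-01,  1.11833353e-02, -3.02501573e-04,
       -1.22412597e+00, -2.88101419e-01]), 'qd': array([ 4.95976490e-04, -7.15776496e-05,  5.32807864e-03,  9.55467804e-04,
        4.74733141e-04,  1.66465831e-03]), 'joint_efforts': array([-2.29814890e-03, -5.84161198e+01,  2.93753242e+01,  7.01544151e+00,
        1.02985388e-02, -5.28675787e-05]), 'eef_pos': array([ 0.22160941, -0.63709563,  0.20454033]), 'ee_rot': array([ 3.14012316e+00, -1.38898597e-04, -2.80689966e+00]), 'force': array([-0.48359938, -0.41476172,  0.16885151]), 'moment': array([-0.01812758, -0.02922047, -0.00433029]), 'gripper_force': 0.0, 'width': 0.08758934665661398}
0.0188
pics
```

View pics/side0.png

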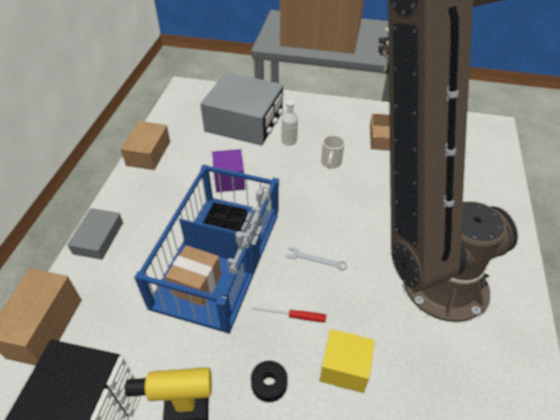

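View pics/top0.png

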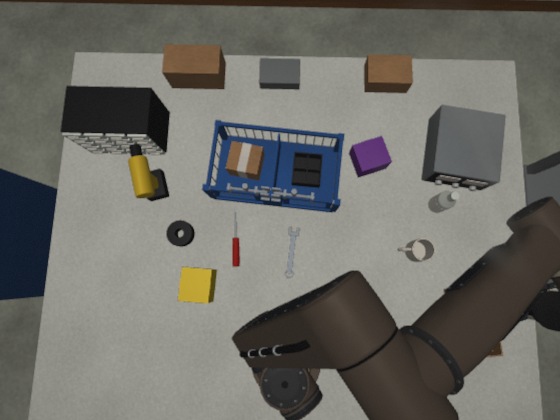

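The carton (brown, about (245,160) in the top view) is in the left bay, and the bin (307,168) is in the right. The bolts lie along row ~192 of the top view. I'll enlarge both views to locate the knob.

```bash
python3 - <<'E'
import cv2
a=cv2.imread("pics/top0.png")[110:220,195:355]; b=cv2.imread("pics/side0.png")[160:330,135:290]
a=cv2.resize(a,None,fx=5,fy=5,interpolation=2); b=cv2.resize(b,None,fx=3.5,fy=3.5,interpolation=2)
cv2.imwrite("pics/tc.png",a); cv2.imwrite("pics/sc.png",b)
E
```

```text
(no output)
```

View pics/tc.png

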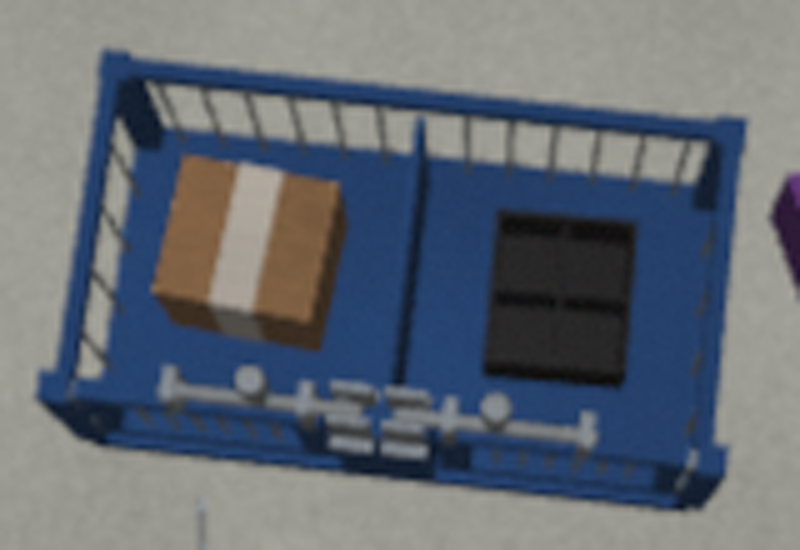

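View pics/sc.png

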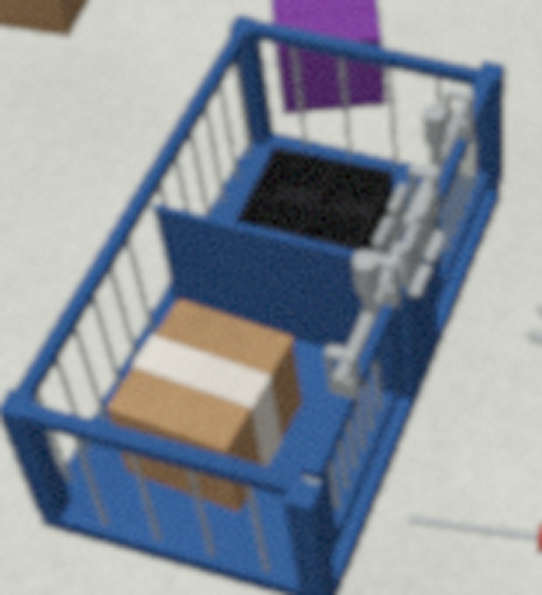

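The left knob's top is at about crop (251,378) in the top view and (370,258) in the side view. The right knob is at (496,405) and (434,112).

```bash
cat > h.py <<'E'
from station import *
import numpy as np
from scipy.spatial.transform import Rotation as R
def ray(n,p):
    c=camera_model(n); d=R.from_euler('xyz',c['rotation']).apply([(p[0]-c['cx'])/c['fx'],(p[1]-c['cy'])/c['fy'],1]); return c['xyz'],d
def at(n,p,z):
    o,d=ray(n,p); return o+d*(z-o[2])/d[2]
T=lambda u,v:((u+.5)/5-.5+195,(v+.5)/5-.5+110)
S=lambda u,v:((u+.5)/3.5-.5+135,(v+.5)/3.5-.5+160)
E
python3 - <<'E'
from h import *
kl=at('top',T(251,378),.247);kr=at('top',T(496,405),.247)
print(kl,kr,np.hypot(*(kl-kr)[:2]),np.degrees(np.arctan2(*(kl-kr)[[0,1]])))
print('side',at('side',S(370,258),.247),at('side',S(434,112),.247))
for n,p in zip(['bl','br','fr','fl'],[(105,52),(746,122),(722,450),(40,375)]): print(n,at('top',T(*p),.165),at('top',T(*p),.19))
E
```

```text
[0.54792114 0.13505671 0.247     ] [ 0.53474125 -0.01170576  0.247     ] 0.14735308550060658 5.13163784493365
side [0.5467253  0.13205191 0.247     ] [ 0.53635017 -0.01351198  0.247     ]
bl [0.78434576 0.25138205 0.165     ] [0.77428175 0.24603572 0.19      ]
br [ 0.74504884 -0.17134898  0.165     ] [ 0.73578949 -0.16803927  0.19      ]
fr [ 0.52617907 -0.15612288  0.165     ] [ 0.52140141 -0.15312495  0.19      ]
fl [0.56521197 0.28096366 0.165     ] [0.55963505 0.27501161 0.19      ]
```

Request:
apply_moves --steps '[{"translation":[0,0,0.16],"rotation":[0,0,0]},{"translation":[0,0.05,0.32],"rotation":[0,0,0.05]},{"translation":[0.04,0.15,0.44],"rotation":[0,0,0.13]},{"translation":[0.1,0.28,0.48],"rotation":[0,0,0.23]},{"translation":[0.15,0.4,0.48],"rotation":[0,0,0.33]},{"translation":[0.2,0.52,0.48],"rotation":[0,0,0.43]},{"translation":[0.25,0.64,0.48],"rotation":[0,0,0.53]},{"translation":[0.3,0.76,0.48],"rotation":[0,0,0.6]},{"translation":[0.35,0.88,0.48],"rotation":[0,0,0.67]},{"translation":[0.4,1,0.48],"rotation":[0,0,0.733]}]' --jaw -1

```text
t: 0.93
eef_pos: [0.3218, -0.3859, 0.3251]
ee_rot: [3.141, 0.0, -2.421]
force: [2.0, 0.3, -0.8]
width: 0.0875
gripper_force: 0.0
```

Request:
apply_moves --steps '[{"translation":[0.05,0.12,0],"rotation":[0,0,0.07]},{"translation":[0.1,0.24,0],"rotation":[0,0,0.15]},{"translation":[0.15,0.36,0],"rotation":[0,0,0.23]},{"translation":[0.2,0.48,0],"rotation":[0,0,0.31]},{"translation":[0.25,0.6,0],"rotation":[0,0,0.39]},{"translation":[0.3,0.7,0],"rotation":[0,0,0.47]},{"translation":[0.35,0.8,0],"rotation":[0,0,0.55]},{"translation":[0.4,0.88,0],"rotation":[0,0,0.62]},{"translation":[0.44,0.94,0],"rotation":[0,0,0.68]},{"translation":[0.48,1,0],"rotation":[0,0,0.733]}]'

```text
t: 1.77
eef_pos: [0.442, -0.1362, 0.3252]
ee_rot: [3.141, 0.0, -2.037]
force: [0.5, -0.7, 0.2]
width: 0.0876
gripper_force: 0.0
```

Request:
apply_moves --steps '[{"translation":[0.05,0.12,0],"rotation":[0,0,0.07]},{"translation":[0.1,0.24,0],"rotation":[0,0,0.15]},{"translation":[0.15,0.36,0],"rotation":[0,0,0.23]},{"translation":[0.2,0.48,0],"rotation":[0,0,0.31]},{"translation":[0.24,0.6,0],"rotation":[0,0,0.39]},{"translation":[0.28,0.7,0],"rotation":[0,0,0.47]},{"translation":[0.31,0.8,0],"rotation":[0,0,0.55]},{"translation":[0.32,0.88,0],"rotation":[0,0,0.62]},{"translation":[0.32,0.92,0],"rotation":[0,0,0.68]},{"translation":[0.32,0.92,0],"rotation":[0,0,0.72]}]'

```text
t: 2.6
eef_pos: [0.5216, 0.0941, 0.3246]
ee_rot: [3.14, -0.0, -1.658]
force: [1.1, -0.0, 1.1]
width: 0.0877
gripper_force: 0.0
```

```bash
python3 - <<'E'
from h import *
import cv2
c=camera_model('wrist'); im=grab_frame('wrist'); print(c)
cv2.imwrite('pics/w0.png',im)
E
```

```text
{'fx': 368.7869518008193, 'fy': 368.7869518008193, 'cx': 276.4259159510115, 'cy': 208.5099121842952, 'xyz': array([0.51490129, 0.01308907, 0.50350053]), 'rotation': array([ 2.83128283e+00, -2.00429256e-03,  3.05369243e+00])}
```

View pics/w0.png

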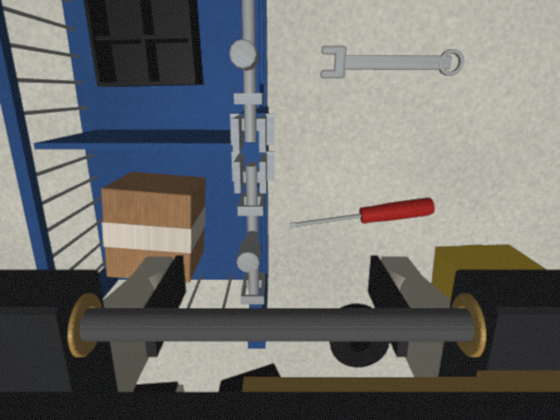

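The wrist view shows the left knob's top at (248,262) and the right knob's at (243,53).

```bash
python3 - <<'E'
from h import *
a=at('wrist',(248,261.5),.247);b=at('wrist',(243,53),.247);print(a,b,a-b,np.hypot(*(a-b)[:2]),np.degrees(np.arctan2(*(a-b)[[0,1]])))
E
```

```text
[0.54693094 0.13467399 0.247     ] [ 0.5337814  -0.01256123  0.247     ] [0.01314955 0.14723522 0.        ] 0.14782124239493008 5.103534083634647
```

Request:
apply_moves --steps '[{"translation":[0.05,0.08,0],"rotation":[0,0,0]},{"translation":[0.102,0.161,0],"rotation":[0,0,0]},{"translation":[0.102,0.161,-0.05],"rotation":[0,0,0]},{"translation":[0.102,0.161,-0.13],"rotation":[0,0,0]},{"translation":[0.102,0.161,-0.21],"rotation":[0,0,0]},{"translation":[0.102,0.161,-0.29],"rotation":[0,0,0]},{"translation":[0.102,0.161,-0.36],"rotation":[0,0,0]},{"translation":[0.102,0.161,-0.42],"rotation":[0,0,0]},{"translation":[0.102,0.161,-0.448],"rotation":[0,0,0]},{"translation":[0.102,0.161,-0.448],"rotation":[0,0,0]}]'

```text
t: 3.48
eef_pos: [0.5463, 0.1314, 0.212]
ee_rot: [3.139, -0.001, -1.664]
force: [-1.1, 0.8, -0.3]
width: 0.0875
gripper_force: 0.0
```

Request:
apply_moves --steps '[{"translation":[0,0,0],"rotation":[0,0,0]},{"translation":[0,0,0],"rotation":[0,0,0]},{"translation":[0,0,0],"rotation":[0,0,0]},{"translation":[0,0,0],"rotation":[0,0,0]},{"translation":[0,0,0],"rotation":[0,0,0]},{"translation":[0,0,0],"rotation":[0,0,0]},{"translation":[0,0,0],"rotation":[0,0,0]},{"translation":[0,0,0],"rotation":[0,0,0]},{"translation":[0,0,0],"rotation":[0,0,0]},{"translation":[0,0,0],"rotation":[0,0,0]}]' --jaw 1 --newtons 30

```text
t: 4.32
eef_pos: [0.5473, 0.1328, 0.2133]
ee_rot: [3.142, -0.0, -1.662]
force: [-0.1, 0.1, -0.1]
width: 0.0264
gripper_force: 0.0
```

Request:
apply_moves --steps '[{"translation":[0,0,0],"rotation":[0,0,0]},{"translation":[0,0,0],"rotation":[0,0,0]},{"translation":[0,0,0],"rotation":[0,0,0]},{"translation":[0,0,0],"rotation":[0,0,0]},{"translation":[0,0,0.01],"rotation":[0,0,0]},{"translation":[0,0,0.02],"rotation":[0,0,0]},{"translation":[0,0,0.03],"rotation":[0,0,0]},{"translation":[0,0,0.04],"rotation":[0,0,0]},{"translation":[0,0,0.047],"rotation":[0,0,0]},{"translation":[0,0,0.047],"rotation":[0,0,0]}]'

```text
t: 5.15
eef_pos: [0.5473, 0.1327, 0.2256]
ee_rot: [-3.141, 0.0, -1.662]
force: [0.9, 0.3, -1.9]
width: 0.017
gripper_force: 30.0
```

Request:
apply_moves --steps '[{"translation":[0.001,0.012,0],"rotation":[0,0,0]},{"translation":[0.003,0.03,0],"rotation":[0,0,0]},{"translation":[0.004,0.048,0],"rotation":[0,0,0]},{"translation":[0.006,0.066,0],"rotation":[0,0,0]},{"translation":[0.007,0.084,0],"rotation":[0,0,0]},{"translation":[0.009,0.102,0],"rotation":[0,0,0]},{"translation":[0.011,0.12,0],"rotation":[0,0,0]},{"translation":[0.012,0.132,0],"rotation":[0,0,0]},{"translation":[0.012,0.136,0],"rotation":[0,0,0]},{"translation":[0.012,0.136,0],"rotation":[0,0,0]}]'

```text
t: 5.98
eef_pos: [0.5503, 0.1674, 0.225]
ee_rot: [-3.141, 0.001, -1.662]
force: [1.2, 1.1, -2.8]
width: 0.017
gripper_force: 30.0
```

Request:
apply_moves --steps '[{"translation":[0,0,0],"rotation":[0,0,0]},{"translation":[-0.008,0.001,0],"rotation":[0,0,-0.042]},{"translation":[-0.017,0.002,0],"rotation":[0,0,-0.083]},{"translation":[-0.025,0.003,0],"rotation":[0,0,-0.125]},{"translation":[-0.033,0.004,0],"rotation":[0,0,-0.167]},{"translation":[-0.041,0.006,0],"rotation":[0,0,-0.208]},{"translation":[-0.049,0.008,0],"rotation":[0,0,-0.25]},{"translation":[-0.057,0.01,0],"rotation":[0,0,-0.292]},{"translation":[-0.065,0.012,0],"rotation":[0,0,-0.333]},{"translation":[-0.081,0.016,0],"rotation":[0,0,-0.417]}]'

```text
t: 6.82
eef_pos: [0.5304, 0.1706, 0.2254]
ee_rot: [-3.141, 0.0, -1.882]
force: [5.1, -0.2, -2.0]
width: 0.0172
gripper_force: 30.0
```

Spring load is about 5 N, as expected, so the gate is opening.

Request:
apply_moves --steps '[{"translation":[-0.008,0.003,0],"rotation":[0,0,-0.042]},{"translation":[-0.016,0.006,0],"rotation":[0,0,-0.083]},{"translation":[-0.024,0.009,0],"rotation":[0,0,-0.125]},{"translation":[-0.032,0.012,0],"rotation":[0,0,-0.167]},{"translation":[-0.039,0.015,0],"rotation":[0,0,-0.208]},{"translation":[-0.047,0.019,0],"rotation":[0,0,-0.25]},{"translation":[-0.054,0.023,0],"rotation":[0,0,-0.292]},{"translation":[-0.062,0.027,0],"rotation":[0,0,-0.333]},{"translation":[-0.07,0.031,0],"rotation":[0,0,-0.375]},{"translation":[-0.076,0.035,0],"rotation":[0,0,-0.417]}]'

```text
t: 7.65
eef_pos: [0.5114, 0.1789, 0.2256]
ee_rot: [-3.14, -0.0, -2.101]
force: [6.5, -3.2, -2.8]
width: 0.017
gripper_force: 30.0
```

Request:
apply_moves --steps '[{"translation":[0,0,0],"rotation":[0,0,0]},{"translation":[0,0,0],"rotation":[0,0,0]},{"translation":[0,0,0],"rotation":[0,0,0]},{"translation":[0,0,0],"rotation":[0,0,0]},{"translation":[0,0,0],"rotation":[0,0,0]},{"translation":[0,0,0],"rotation":[0,0,0]},{"translation":[0,0,0],"rotation":[0,0,0]},{"translation":[0,0,0],"rotation":[0,0,0]},{"translation":[0,0,0],"rotation":[0,0,0]},{"translation":[0,0,0],"rotation":[0,0,0]}]'

```text
t: 8.48
eef_pos: [0.5115, 0.1788, 0.2255]
ee_rot: [-3.14, -0.0, -2.1]
force: [6.4, -2.0, -0.9]
width: 0.0166
gripper_force: 30.0
```

```bash
python3 - <<'E'
from h import *
import cv2
s=get_state();print(s['eef_pos'],s['force'],s['qd'].round(4),s['gripper_force'])
v=s['eef_pos'][:2]-np.array([.5587,.262]);print(np.degrees(np.arctan2(-v[0],-v[1]))-5.1)
b=grab_frame('side')[150:340,120:380]
cv2.imwrite('pics/s2.png',cv2.resize(b,None,fx=3,fy=3,interpolation=2))
E
```

```text
[0.51145152 0.17884058 0.22553303] [ 6.40954382 -1.99544056 -0.90665928] [ 0.0009 -0.0004 -0.0001 -0.0014  0.0008  0.0005] 29.99966472387314
24.503832161626995
```

View pics/s2.png

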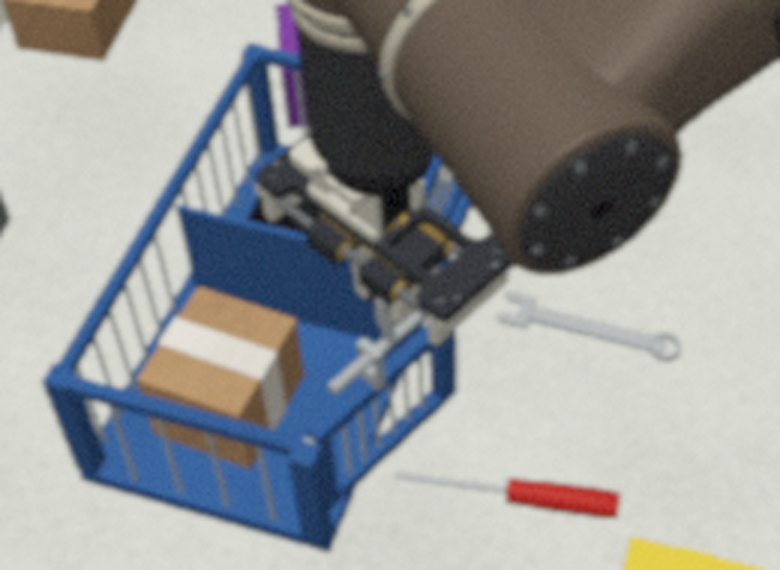

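The left gate stands ajar at about 25°, its bolt drawn and gripped. The carton and tools haven't moved, and the arm is still.

```bash
python3 -c "
from station import *
print(job_done())"
```

```text
the job is handed in; nothing more can be done
None
```

I unbolted the left bay's gate (the carton's bay), swung it out to an estimated 24.5° and held it still there by the bolt knob with a 30 N grip. The right bay was not touched. The job is handed in, but no verdict came back.

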